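# Load a battery pack into the dial spot welder

## Robot

A 6-joint arm with a two-finger parallel gripper is mounted at the origin on the work surface. World frame = base frame: x ahead of the robot, y to its left, z up, the work surface at z = 0. Lengths are in m, angles in rad, forces in N, time in s.
With the tool pointing down it reaches from about 0.275 to 0.825 m from the base axis. Payload 4.9 kg.
Tool frame: the origin (TCP) lies midway between the tips of the shut fingers; the grasp point (between the pads) lies 19 mm behind it (bot.grip_depth is the distance from the TCP to the grasp point, in m); z points along the fingers, y is the line along which they close (so a half turn about z gives the same grasp; the last joint's range is limited). The gripper opens to 85 mm and grips with 20 to 120 N. Pads are 22 mm wide; open, the fingers measure 114 mm over their backs; the gripper's body (76 mm by 85 mm) begins 54 mm behind the grasp point. The pads swing forward as they close: fully open they stand 13 mm farther back than shut.
Start: joints at [-1.406, 0.326, -0.193, 1.052, 0, 1.437], TCP at [0.162, -0.526, 0.231] pointing down, gripper open.
Joint ranges: [-2.65, 2.65], [-0.97, 1.79], [-1.3, 1.35], [-1.93, 2.1], [-1.47, 1.37], [-3.14, 3.14]. Speed limits (rad/s): [2.57, 2.57, 3.14, 3.14, 3.14, 3.14].

## Interface

Orientations are given as a unit quaternion [w, x, y, z].
In Python, from cell import bot gives the robot as it stands. Calls block until the motion is done:
- bot.move_pose(position, orientation): joint-space move of the TCP to a pose.
- bot.move_linear(position, speed=0.15, rotation=None, until_force=None): straight line of the TCP; rotation=None keeps the orientation; speed is the mean speed in m/s. With until_force (N) it stops when the force on the tool has changed by that much, and returns True; else False.
- bot.goto_joints(angles): joint-space move.
- bot.set_gripper(opening, grasp_force=None): opening from 0.0 (shut) to 1.0 (fully open); grasp_force is the grip in N (None keeps the last); returns when the fingers have stopped.
- bot.wait(seconds).
- bot.solve_ik(position, orientation): joint angles nearest the present ones, or None.
- bot.camera(name): name is "side" or "top"; returns the picture (480x640x3 uint8, red, green, blue); there is no depth.
- bot.calibration(name): a dict with "mtx" (3x3 intrinsics, pixels), "extrinsics" (4x4, takes a point from world to camera coordinates). Camera axes: x right, y down, z forward; pixel columns grow to the right and rows downward; lengths in m; the calibration is good to about 2 mm. A picture is of the moment at which its call begins. calibration takes no time and is no camera call.
A pose or a line that the arm cannot do raises bot.PlanningError and nothing moves.
- bot.close_job(): hands the job in; it is judged then, once.
Trained networks look in the newest picture that a camera, given by its name, has taken for a name from the list of things; names that differ only in an ending like _2 or _b are one class to them, and where a whole thing is asked for, a point or a joint stands for the part that bears it (a point fixed in the world has none). Each returns a list of dicts, best first, with "confidence" (0 to 1); they miss things now and then, are a little off and sometimes report something else, mostly with a low value. They report only what shows in the picture. A call takes as long as a camera call. They do not tell look-alikes from the thing itself.
- bot.search_frame(camera, thing): "bbox" ([left, top, width, height] in pixels, round what is visible of it).
Readings, each from a call of its own:
- bot.read_clock(): time.
- bot.read_joint_positions(): joint angles.
- bot.read_joint_vel(): joint speeds.
- bot.read_joint_efforts(): joint torques, N m.
- bot.read_position(): TCP position.
- bot.read_tool_rot(): TCP orientation.
- bot.read_ft_force(): force on the tool from outside, world axes, zero at the start.
- bot.read_moment(): the same for the moment, N m.
- bot.read_gripper_width(): opening from 0.0 (shut) to 1.0 (fully open).
- bot.read_finger_force(): force on a finger pad.
Only numpy, scipy, OpenCV 4.12 (cv2) and the standard library are available. Lean on these libraries where they do the work, as an engineer would, in place of code of your own. Each camera call takes 0.05 s, during which the arm holds its last target. There are 200 camera calls.

## Task

Load the four-cell pack (two by two) from the flat grey tray into the welder: pull the clear front guard all the way down, turn the dial by its T-handle until the empty nest points squarely at the arrow in front, at the loading place, and stand the pack upright in that nest, fully down. Then push the guard back up until it is fully shut. Leave the dial with that nest at the front, and leave everything else on the bench as it is.

Things in the scene. Friction and masses are not known exactly. Their poses are not given: they have to be found in the camera images.
- welder: bench spot welder on a fixed grey base, 445 x 290 x 41 mm. Origin on the dial's axis at bench level; -x points out of its front (the guard's side), +x to the weld head, z up. Clear side screens 142 mm either side of the axis, tops 160 mm above the bench. The parked head and electrodes begin 135 mm behind the axis and reach 353 mm up. A black arrow on the front deck marks the loading place.
- guard (a joint): front guard: clear sheet in a 262 mm wide frame, hinged along its lower edge, parallel to the welder's y. 0 = shut, leaning 0.524 rad back from upright, over the loading place. Grows as the top is pulled forward and down, to the stop at 1.85 (0.245 rad above level, pointing forward). Friction hinge, 0.45 N m: stays where left; 6 N at the bar moves it.
- guard_hinge (a point): middle of the guard's hinge axis, 166 mm in front of the dial's axis, 45 mm above the bench; axes as the welder's.
- guard_bar (a point): middle of the guard's pull bar: round, 12 mm thick, 150 mm long, parallel to the hinge, 165 mm from it, on two end posts past the guard's top edge. The 37 mm gap to the frame takes a finger: it can be pinched from above at any opening, one finger each side. 188 mm above the bench when shut, 85 mm when down. The point's z points from hinge to bar, y along the bar.
- dial (a joint): the dial, a 230 mm aluminium plate turning about the welder's upright axis, anticlockwise from above positive, no end stops or detents; friction 0.12 N m, it stays where it is left. 0 = the empty nest is at the loading place; it starts one station or so away, at 0.75 to 1.8 (to be turned back clockwise).
- dial_grip (a point): middle of the dial's black T-handle, on the axis, 161 mm above the bench: a level bar 64 mm long, 12 mm wide, 22 mm tall on a 24 mm column. Its length runs along the point's y axis, at right angles to the direction to the empty nest. The packs on the dial reach 131 mm above the bench and begin 59 mm from the axis.
- empty_nest (a point): centre of the floor of the one empty nest on the dial, 80 mm from the axis, 61 mm above the bench. A square black plastic tray, 47 x 47 mm inside, walls 4 mm thick, 14 mm above its floor, along the point's x and y; -x points outward from the axis. The other three nests hold the same kind of pack, clamped (part of the dial).
- load_point (a point): the loading place: where the centre of the empty nest's floor must be, 80 mm in front of the dial's axis, 61 mm above the bench; axes as the welder's.
- pack4: the pack to load: four upright round cells, two by two, in black plastic holders; 40.5 x 40.5 mm, 70 mm tall, about 0.2 kg. Origin at the centre of its underside, x and y along its sides, z up. It stands on the 3 mm tray.
- pack6: bystander: six-cell pack, 40.5 x 60.5 x 70 mm tall (long along its y), on the tray. Origin at the centre of its underside.
- pack3: bystander: three-cell row, 20.5 x 60.5 x 70 mm tall (long along its y), on the tray. Origin at the centre of its underside.
- loose_cell: bystander: one cell standing on the tray, 18 mm across, 65 mm tall. Origin at the centre of its underside.
- strip_spool: bystander: flat spool of nickel strip, 84 mm across, 14 mm tall. Origin at the centre of its underside.
- multimeter: bystander: black multimeter lying on its back, 160 x 78 x 41 mm. Origin at the centre of its underside.
- cutters: bystander: side cutters lying flat, about 145 x 55 x 14 mm. Origin near their middle at bench level.
- hex_driver: bystander: screwdriver lying flat, 170 mm long, handle 25 mm thick or less. Origin near its middle at bench level.
Mind the look-alikes: they are no part of the job. What is shaped like the pack4 but blue is not meant.

How it is judged:
On the way, in this order (a step that is already met when the one before it is completed fails the run):
1. the guard is fully down and the empty nest is at the loading place (value of joint guard above 1.7 rad and horizontal distance between empty_nest and load_point below 0.012 m), for 0.2 s.
2. the four-cell pack stands upright in the empty nest, fully down, let go (horizontal distance between pack4 and empty_nest below 0.008 m and z of pack4 in the frame of empty_nest below 0.004 m and angle between pack4's own z axis and vertical below 0.07 rad and contact force between the fingers and pack4 below 0.2 N), for 0.2 s.
At the end, for the whole second after the job is handed in: The guard is shut (within 0.06 rad of its closed stop), the once-empty nest is at the loading place (its centre within 12 mm), and the four-cell pack stands at rest in it, upright within 0.07 rad, its underside on the nest floor (within 4 mm) and within 8 mm of the nest's centre (value of joint guard below 0.06 rad and horizontal distance between empty_nest and load_point below 0.012 m and horizontal distance between pack4 and empty_nest below 0.008 m and z of pack4 in the frame of empty_nest between -0.004 and 0.004 m and angle between pack4's own z axis and vertical below 0.07 rad and linear speed of pack4 below 0.02 m/s); the robot touches nothing.
It fails at once if another pack, the loose cell, the spool, the multimeter, the cutters or the screwdriver is moved by more than 30 mm or knocked over (distance of any of pack6, pack3, loose_cell, strip_spool, multimeter, cutters, hex_driver from where it was at the start of the episode above 0.03 m or angle between any of pack6, pack3, loose_cell's own z axis and vertical above 0.5 rad).
It also fails if it takes over 72 s, if anything falls off the work surface, if the arm or the gripper's body presses on something with over 40 N, if the wrist force passes 120 N, or if a joint passes its speed limit or range.

## Working session

There is one attempt and no reset: what is moved stays moved. The work goes in short steps, each a Python script; the robot and the scene stay as the last script left them, time stands still between calls to the robot, and variables do not carry over. Pictures are saved under pics/ and viewed, at most 10 in all, crops included, and the job is handed in when it is done.

```bash
mkdir -p pics; ls; cat > h.py <<'E'
import numpy as np, cv2
from cell import bot
def cam(n,f=None):
    im=bot.camera(n)
    if f: cv2.imwrite(f,im[:,:,::-1])
    return im
def cal(n):
    c=bot.calibration(n); return np.array(c["mtx"]),np.array(c["extrinsics"])
def proj(n,P):
    K,E=cal(n); P=np.atleast_2d(P); q=(E[:3,:3]@P.T+E[:3,3:4]); q=K@q; return (q[:2]/q[2]).T
def back(n,uv,z):
    K,E=cal(n); R,t=E[:3,:3],E[:3,3]; c=-R.T@t
    d=R.T@np.linalg.inv(K)@np.array([uv[0],uv[1],1.]); return c+d*(z-c[2])/d[2]
E
python3 - <<'E'
from h import *
for n in("top","side"):
    cam(n,f"pics/{n}0.png"); K,E=cal(n); print(n,K[0,0],K[1,1],(-E[:3,:3].T@E[:3,3]).round(3),E[:3,:3].round(2).tolist())
    for t in ["welder","guard","dial","dial_grip","empty_nest","guard_bar","pack4","pack6","pack3","loose_cell","strip_spool","multimeter","cutters","hex_driver"]:
        try: print(t,[(np.round(d["bbox"]).astype(int).tolist(),round(d["confidence"],2)) for d in bot.search_frame(n,t)][:4])
        except Exception as e: print(t,e)
print(bot.read_clock())
E
```

```text
pics
top 489.2474628295863 489.2474628295863 [ 0.406 -0.081  1.292] [[-0.01, -1.0, -0.0], [-0.99, 0.01, -0.13], [0.13, 0.0, -0.99]]
welder [([17, 174, 269, 128], 0.66), ([395, 266, 19, 18], 0.64)]
guard [([234, 179, 46, 113], 0.94)]
dial [([165, 198, 81, 90], 0.67)]
dial_grip [([166, 198, 82, 91], 0.81)]
empty_nest [([165, 196, 81, 93], 0.59), ([18, 173, 275, 131], 0.34)]
guard_bar [([235, 182, 44, 110], 0.83), ([381, 172, 62, 9], 0.41)]
pack4 [([430, 323, 21, 27], 0.88), ([385, 210, 29, 23], 0.78), ([427, 235, 28, 18], 0.64), ([396, 263, 22, 18], 0.55)]
pack6 [([430, 323, 21, 27], 0.88), ([385, 210, 29, 23], 0.78), ([427, 235, 28, 18], 0.64), ([396, 263, 22, 18], 0.55)]
pack3 [([430, 323, 21, 27], 0.88), ([385, 210, 29, 23], 0.78), ([427, 235, 28, 18], 0.64), ([396, 263, 22, 18], 0.55)]
loose_cell []
strip_spool [([310, 261, 32, 30], 0.68)]
multimeter [([312, 123, 62, 46], 0.83), ([427, 235, 30, 15], 0.3), ([323, 168, 52, 27], 0.16)]
cutters [([325, 167, 54, 25], 0.7), ([16, 174, 274, 130], 0.44)]
hex_driver [([381, 171, 62, 11], 0.56), ([312, 260, 30, 28], 0.39)]
side 610.603345352
[... 279 characters left out ...]
_grip [([274, 173, 71, 37], 0.89)]
empty_nest [([272, 174, 70, 34], 0.55)]
guard_bar [([268, 184, 113, 79], 0.95), ([273, 173, 69, 39], 0.4)]
pack4 [([362, 328, 27, 49], 0.79), ([343, 371, 26, 52], 0.79), ([289, 342, 29, 44], 0.63), ([202, 380, 33, 46], 0.57)]
pack6 [([362, 328, 27, 49], 0.79), ([343, 371, 26, 52], 0.79), ([289, 342, 29, 44], 0.63), ([202, 380, 33, 46], 0.57)]
pack3 [([362, 328, 27, 49], 0.79), ([343, 371, 26, 52], 0.79), ([289, 342, 29, 44], 0.63), ([202, 380, 33, 46], 0.57)]
loose_cell [([420, 374, 15, 35], 0.57)]
strip_spool [([277, 296, 38, 31], 0.82)]
multimeter [([434, 277, 42, 57], 0.96)]
cutters [([403, 297, 29, 42], 0.97)]
hex_driver [([425, 338, 40, 67], 0.58)]
1.5
```

View pics/top0.png

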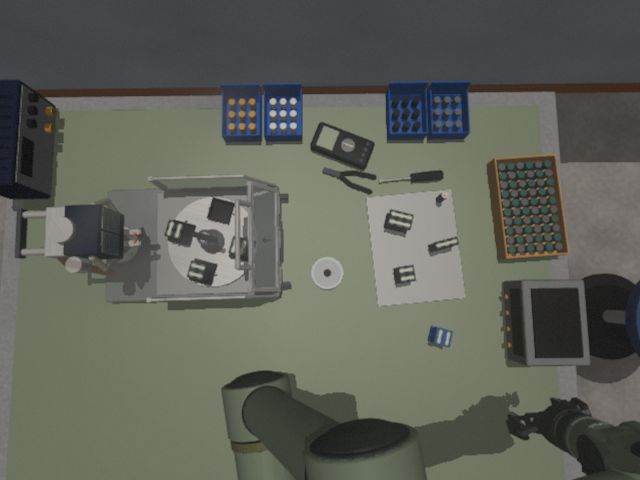

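View pics/side0.png

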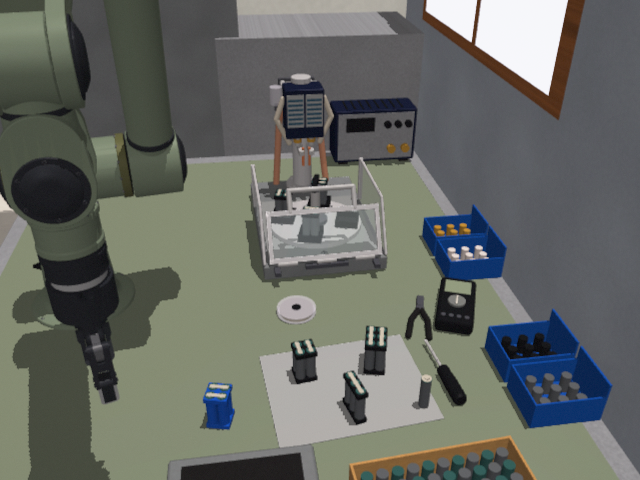

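The 2x2 look-alikes in the top view are:
- the black four-cell pack on the tray at (404,274)
- the six-cell pack at (399,221)
- the three-cell row at (443,243)
- the blue pack off the tray at (440,336)
- the clamped packs on the dial at (180,233), (201,271) and (240,247)

I choose (404,274). The empty nest appears to be the dark square at (221,210). I'll check both in crops.

```bash
python3 - <<'E'
import cv2,numpy as np
t=cv2.imread('pics/top0.png')
a=cv2.resize(t[165:312,100:298],None,fx=4,fy=4,interpolation=cv2.INTER_CUBIC); cv2.imwrite('pics/c1.png',a)
b=cv2.resize(t[195:295,370:460],None,fx=5.8,fy=5.8,interpolation=cv2.INTER_CUBIC);cv2.imwrite('pics/c2.png',b)
E
```

```text
(no output)
```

View pics/c1.png

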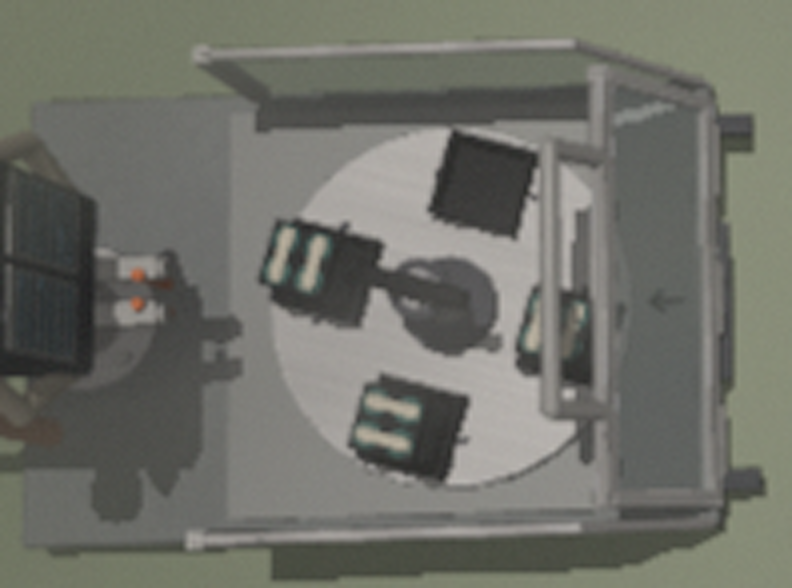

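View pics/c2.png

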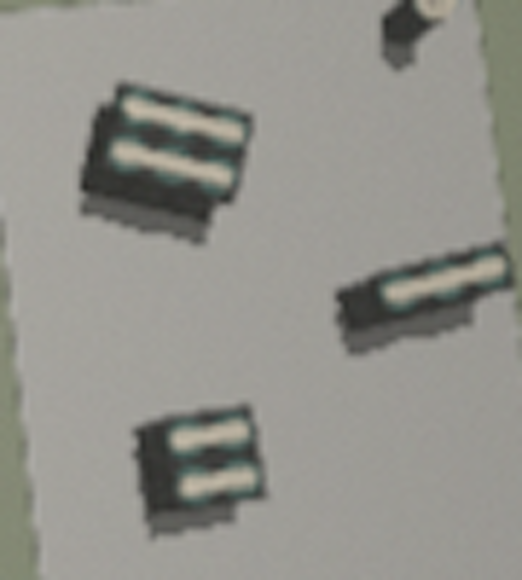

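c1 shows the empty nest at about (221,211) full-frame, the T-handle at about (206,238), the guard bar at about (238,235), and the arrow at about (266,240). c2 confirms the 2x2 black pack, its top at about (407,274). Next I'll fit the poses.

```bash
python3 - <<'E'
from h import *
from scipy.optimize import least_squares
def px(u,v): return (100+u/4,165+v/4)
obs=[((-.0835,0,.188),px(551,279)),((-.0835,-.075,.188),px(553,145)),((-.0835,.075,.188),px(551,413)),
((0,0,.056),px(449,307.5)),((0,0,.172),px(423,293)),((.2125,-.145,.041),None)]
obs=[o for o in obs if o[1]]
def W(p,q):
    c,s=np.cos(p[2]),np.sin(p[2]); q=np.atleast_2d(q); return np.c_[p[0]+c*q[:,0]-s*q[:,1],p[1]+s*q[:,0]+c*q[:,1],q[:,2]]
P=np.array([o[0] for o in obs]);U=np.array([o[1] for o in obs])
r=least_squares(lambda p:(proj("top",W(p,P))-U).ravel(),[.4,.15,1.57],loss='soft_l1');p=r.x
print(p, (proj("top",W(p,P))-U).round(1).tolist())
b=[back("top",px(u,v),.188) for u,v in((553,145),(551,413))];print("bar",b)
s=[[back("top",px(u,v),.158) for u,v in q] for q in (((203,53),(575,43)),((195,542),(580,532)))]; print("screen",np.round(s,3).tolist(),[np.arctan2(*(q[0]-q[1])[[1,0]]) for q in s])
n=[back("top",px(u,v),.075) for u,v in((455,130),(537,160),(515,238),(432,205))];n=np.array(n);print("nest",n.mean(0))
d=n.mean(0)-[p[0],p[1],0];print("nest r",np.hypot(*d[:2]),"dial",(np.arctan2(d[1],d[0])-p[2]+np.pi))
print("nest edges deg",[np.degrees(np.arctan2(*(n[(i+1)%4]-n[i])[[1,0]])) for i in range(4)],[np.linalg.norm(n[(i+1)%4]-n[i]) for i in range(4)])
# handle bar
h=[back("top",px(u,v),.172) for u,v in((375,275),(470,312))];print("handle",h,np.degrees(np.arctan2(*(h[1]-h[0])[[1,0]])))
# pack4 top: corners in c2
q=[back("top",(370+u/5.8,195+v/5.8),.073) for u,v in((160,420),(250,405),(265,497),(177,508))];q=np.array(q)
print("pack",q.round(4).tolist(),q.mean(0),[np.linalg.norm(q[(i+1)%4]-q[i]) for i in range(4)],[np.degrees(np.arctan2(*(q[(i+1)%4]-q[i])[[1,0]])) for i in range(4)])
im=cv2.imread('pics/side0.png')
hw=W(p,[[-.0835,-.075,.188],[-.0835,.075,.188],[0,0,.172],[.2,.142,.16],[-.2,.145,.041],[-.2,-.145,.041]])
pts=list(proj("side",hw))+list(proj("side",q))
# dial circle & nests
big=cv2.resize(im[60:440,200:400],None,fx=3,fy=3,interpolation=cv2.INTER_CUBIC)
a=np.linspace(0,6.28,60);pts+=list(proj("side",W(p,np.c_[.115*np.cos(a),.115*np.sin(a),0*a+.056])))+list(proj("side",n))
for u,v in pts: cv2.circle(big,(int((u-200+.5)*3),int((v-60+.5)*3)),1,(0,0,255),-1)
big=np.hstack([big[200:700],]);
pk=cv2.resize(im[335:395,280:325],None,fx=8,fy=8,interpolation=cv2.INTER_CUBIC)[:500]
for u,v in proj("side",q): cv2.circle(pk,(int((u-280+.5)*8),int((v-335+.5)*8)),2,(0,0,255),-1)
out=np.zeros((500,800,3),np.uint8);out[:,:500]=big[:,100:600];out[:480,500:800]=pk[:,:300];cv2.imwrite('pics/s1.png',out)
E
```

```text
[0.53553267 0.17607492 1.5858581 ] [[0.3, 0.2], [-0.5, 1.2], [0.5, -0.2], [1.0, 0.0], [-2.9, -1.5]]
bar [array([0.61465688, 0.09270259, 0.188     ]), array([0.4613515 , 0.09255932, 0.188     ])]
screen [[[0.678, 0.305, 0.158], [0.682, 0.085, 0.158]], [[0.391, 0.301, 0.158], [0.394, 0.08, 0.158]]] [np.float64(1.5864883984454128), np.float64(1.5851991632238516)]
nest [0.61214824 0.15330417 0.075     ]
nest r 0.07992779719573825 dial 1.2668413124709632
nest edges deg [np.float64(-110.88519257507551), np.float64(164.91486383504656), np.float64(67.64837679807117), np.float64(-16.06912796597231)] [np.float64(0.055710178238750054), np.float64(0.05131290994481798), np.float64(0.056735413099646484), np.float64(0.049774023289671926)]
handle [array([0.54274792, 0.19723709, 0.172     ]), array([0.52067927, 0.14215585, 0.172     ])] -111.83382628248356
pack [[0.4647, -0.2868, 0.073], [0.4707, -0.3256, 0.073], [0.4314, -0.3306, 0.073], [0.4271, -0.2929, 0.073]] [ 0.4484549 -0.3089878  0.073    ] [np.float64(0.039259130519812405), np.float64(0.039632022119941594), np.float64(0.037972592589902925), np.float64(0.038064083400536394)] [np.float64(-81.23865455873104), np.float64(-172.81812325015233), np.float64(96.41658099730016), np.float64(9.101436901677967)]
```

View pics/s1.png

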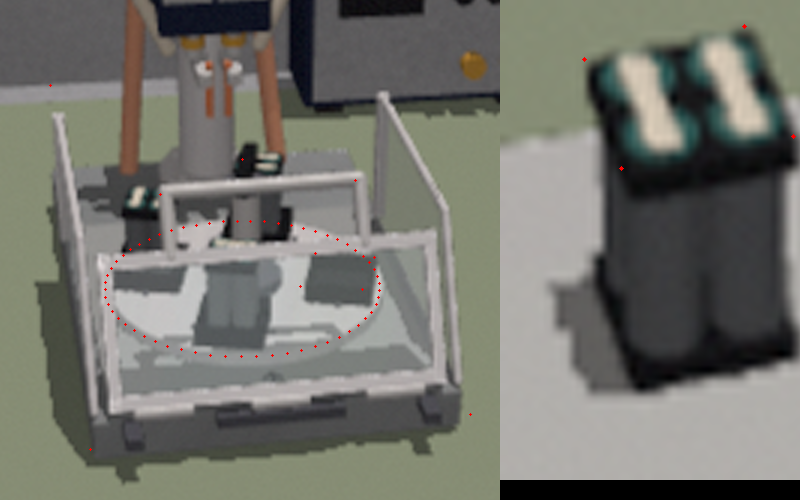

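The fit is consistent: nest radius 79.9 mm (80 given), both screens at yaw 1.586, and dial at about 1.26 rad. The side view agrees to within 2-3 mm. Next I'll pull the guard down along its arc.

```bash
cat >> h.py <<'E'
from scipy.spatial.transform import Rotation as Rot
WX,WY,YAW=.536,.176,1.586
def w2(x,y,z):
    c,s=np.cos(YAW),np.sin(YAW); return np.array([WX+c*x-s*y,WY+s*x+c*y,z])
def Q(psi):
    y=np.array([np.cos(psi),np.sin(psi),0]);z=np.array([0,0,-1.]);q=Rot.from_matrix(np.c_[np.cross(y,z),y,z]).as_quat(); return [q[3],q[0],q[1],q[2]]
def best(pos,psi):
    o=[]
    for k in(-1,0,1):
        a=psi+k*np.pi; j=bot.solve_ik(list(pos),Q(a))
        if j is not None: o.append((abs(j[5]),a,np.round(j,3)))
    return sorted(o,key=lambda t:t[0])
G=bot.grip_depth
def bar(g,dz=0): 
    a=g-.524; return w2(-.166-.165*np.sin(a),0,.045+.165*np.cos(a)-G+dz)
def st(): print("t",round(bot.read_clock(),2),"p",np.round(bot.read_position(),4),"F",np.round(bot.read_ft_force(),1),"w",round(bot.read_gripper_width(),3),"ff",round(bot.read_finger_force(),1))
E
python3 - <<'E'
from h import *
b=best(bar(0,.08),YAW);print(b); psi=b[0][1]
bot.set_gripper(.5,30)
bot.move_pose(list(bar(0,.08)),Q(psi)); 
bot.move_linear(list(bar(0)),.15,until_force=15); st()
bot.set_gripper(0,30); st()
for g in np.linspace(.15,1.85,12):
    bot.move_linear(list(bar(g)),.12)
st()
cam("side","pics/s2.png"); print(bot.search_frame("side","guard")[:1])
E
```

```text
[(np.float64(0.019999435945222466), 1.586, array([ 0.035,  0.306, -0.174,  1.09 ,  0.   ,  0.02 ])), (np.float64(3.121593217644571), -1.555592653589793, array([ 0.035,  0.306, -0.174,  1.09 ,  0.   , -3.122])), (np.float64(3.121593217644571), 4.727592653589793, array([ 0.035,  0.306, -0.174,  1.09 ,  0.   , -3.122]))]
t 5.23 p [0.5377 0.0923 0.1697] F [0.3 0.  0.1] w 0.499 ff 0.0
t 5.62 p [0.5382 0.0935 0.1705] F [-0.   3.9  5.3] w 0.128 ff 29.4
t 9.92 p [ 0.5421 -0.148   0.0662] F [6.4 7.3 3.6] w 0.128 ff 32.0
[{'bbox': [267.2, 253.3, 127.9, 39.9], 'confidence': 0.9}]
```

View pics/s2.png

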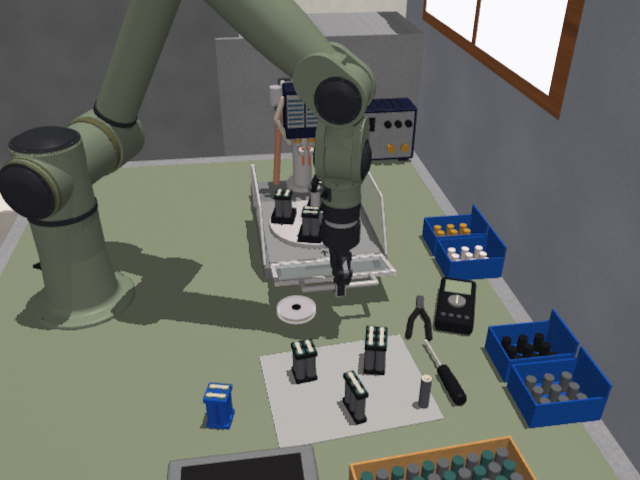

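The guard is down: its box has flattened to rows 253-293, and the bar is held at about (340,282). Now the dial.

```bash
python3 - <<'E'
from h import *
bot.set_gripper(.45); bot.move_linear(list(bar(1.85,.12)),.25)
h=w2(0,0,.161-G); a=YAW+1.26
bot.move_pose(list(h+[0,0,.07]),Q(a)); bot.set_gripper(.55)
bot.move_linear(list(h),.15,until_force=15); st()
bot.set_gripper(0,60); st(); print("M",np.round(bot.read_moment(),2))
for k in np.linspace(1.26,0,7)[1:]: bot.move_pose(list(h),Q(YAW+k))
bot.wait(.2); st(); print(np.round(bot.read_moment(),2))
bot.set_gripper(.55); bot.move_linear(list(h+[0,0,.08]),.2)
# clear toward tray, above pack4
bot.move_pose([.449,-.311,.16],Q(best([.449,-.311,.16],np.radians(98))[0][1])); st()
im=cam("top","pics/top2.png")
a=cv2.resize(im[165:312,100:298,::-1],None,fx=4,fy=4,interpolation=cv2.INTER_CUBIC); cv2.imwrite('pics/c3.png',a)
E
```

```text
t 13.14 p [0.5364 0.1759 0.1428] F [ 0.6  0.2 -0.3] w 0.55 ff 0.0
t 13.51 p [0.5367 0.1763 0.1439] F [-2.1  0.6  5.7] w 0.24 ff 58.6
M [0.01 0.45 0.01]
t 15.61 p [0.5354 0.1779 0.1439] F [-5.3  4.7  6.9] w 0.24 ff 58.9
[ 0.94  1.03 -0.16]
t 18.34 p [ 0.4494 -0.3103  0.16  ] F [-0.1  0.   0.4] w 0.553 ff 0.0
```

View pics/c3.png

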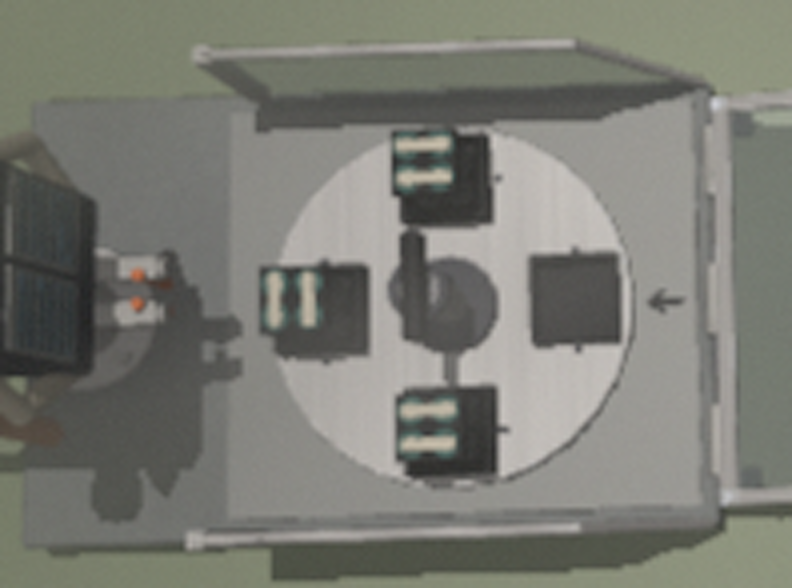

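The nest now sits squarely at the arrow: nest at crop (575,300), arrow at (665,300), guard down. I'll measure the nest, then square up and grasp the pack.

```bash
python3 - <<'E'
from h import *
n=np.array([back("top",(100+u/4,165+v/4),.075) for u,v in((530,256),(617,253),(620,345),(531,347))])
print("nest",n.mean(0),"expected",w2(-.08,0,.075))
print([np.degrees(np.arctan2(*(n[(i+1)%4]-n[i])[[1,0]])) for i in range(4)])
c=[.449,-.311]; z=.003+.05-G
# squeeze across x to centre, then grasp across y
p2=best([*c,.16],np.radians(98))[0][1]; p1=best([*c,.16],np.radians(8))[0][1]
bot.set_gripper(.8)
bot.move_pose([*c,.11],Q(p1)); bot.move_linear([*c,z],.12,until_force=15); st()
bot.set_gripper(0,20); st(); bot.set_gripper(.8)
bot.move_linear([*c,.11],.2); bot.move_pose([*c,.11],Q(p2))
bot.move_linear([*c,z],.12,until_force=15); st()
bot.set_gripper(0,40); st()
bot.move_linear([*c,.2],.2); st()
E
```

```text
nest [0.53736474 0.09621251 0.075     ] expected [0.53721625 0.09600925 0.075     ]
[np.float64(-88.67160381571954), np.float64(-177.91172703919955), np.float64(90.63178259192335), np.float64(1.1839135812308315)]
t 20.92 p [ 0.4494 -0.3113  0.0348] F [ 0.4 -0.8  0.1] w 0.8 ff 0.0
t 21.27 p [ 0.4495 -0.3116  0.0352] F [-0.3  0.3  6.1] w 0.473 ff 24.0
t 24.36 p [ 0.4493 -0.3113  0.0347] F [0.3 0.5 0.5] w 0.801 ff 0.0
t 24.72 p [ 0.4496 -0.3111  0.0352] F [0.2 1.7 7.1] w 0.467 ff 41.3
t 25.69 p [ 0.4483 -0.3104  0.1987] F [-0.1 -0.5 -2.5] w 0.467 ff 40.6
```

```bash
python3 - <<'E'
from h import *
n=w2(-.08,0,0)
psi=best([n[0],n[1],.23],YAW)[0][1]
bot.move_linear([.449,-.311,.225],.2)
bot.move_pose([n[0],n[1],.225],Q(psi)); 
bot.move_linear([n[0],n[1],.115],.15); st()
hit=bot.move_linear([n[0],n[1],.089],.03,until_force=10); print(hit); st()
cam("side","pics/s3.png")
im=cv2.imread("pics/s3.png");cv2.imwrite("pics/s3c.png",cv2.resize(im[150:310,230:410],None,fx=3.6,fy=3.6,interpolation=cv2.INTER_CUBIC))
E
```

```text
t 28.39 p [0.538  0.0957 0.1158] F [-0.3  0.7 -1.8] w 0.471 ff 40.9
True
t 29.09 p [0.538  0.096  0.0932] F [ 0.5 -1.5  3.3] w 0.466 ff 41.7
```

View pics/s3c.png

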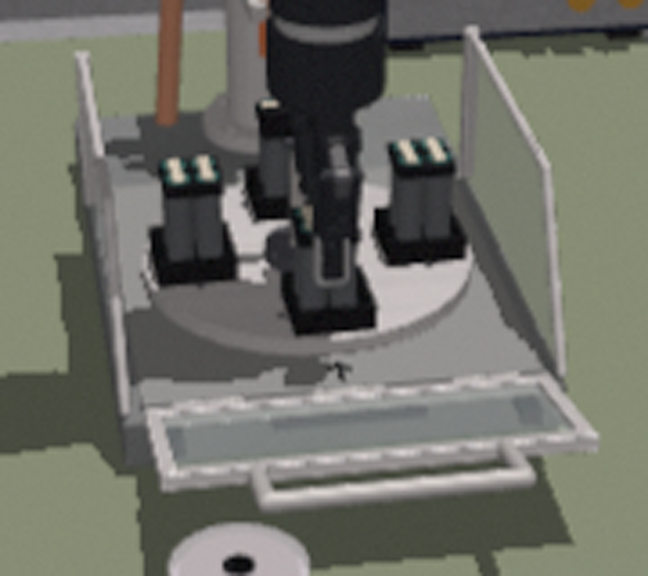

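The pack is in the nest at exactly the predicted height (TCP z 0.0932). I'll release it and shut the guard.

```bash
python3 - <<'E'
from h import *
n=w2(-.08,0,0)
bot.set_gripper(.68); bot.wait(.3); bot.move_linear([n[0],n[1],.24],.15); st()
b=bar(1.85,.14); bot.move_pose(list(b),Q(YAW)); bot.set_gripper(.45)
bot.move_linear(list(bar(1.85)),.15,until_force=15); st()
bot.set_gripper(0,30); st()
for g in np.linspace(1.7,.02,12): bot.move_linear(list(bar(g)),.12)
st(); print(bot.move_linear(list(bar(-.03)),.04,until_force=12)); st()
bot.set_gripper(.5); bot.move_linear(list(bar(0,.1)),.2); bot.move_pose([.35,-.35,.3],Q(YAW)); st()
for c in("top","side"): cam(c,f"pics/{c}4.png")
t=cv2.imread("pics/top4.png")[165:312,100:298];s=cv2.imread("pics/side4.png")[150:310,230:410]
t=cv2.resize(t,(400,297),interpolation=3);s=cv2.resize(s,(400,356),interpolation=3);o=np.zeros((356,800,3),np.uint8);o[:297,:400]=t;o[:,400:]=s;cv2.imwrite("pics/f.png",o)
E
```

```text
t 30.89 p [0.5366 0.096  0.2391] F [ 0.5  0.  -0.5] w 0.684 ff 0.0
t 33.27 p [ 0.5417 -0.1503  0.0671] F [0.2 0.5 0.7] w 0.454 ff 0.0
t 33.62 p [ 0.5417 -0.148   0.0673] F [-0.7  6.7  4. ] w 0.126 ff 29.3
t 37.92 p [0.5369 0.0915 0.1704] F [0.5 5.6 4.5] w 0.126 ff 33.8
True
t 38.16 p [0.5369 0.0945 0.1684] F [ 0.1 -0.9  3.5] w 0.127 ff 34.0
t 40.98 p [ 0.3505 -0.3494  0.2998] F [-0.2  0.5  0.2] w 0.501 ff 0.0
```

View pics/f.png

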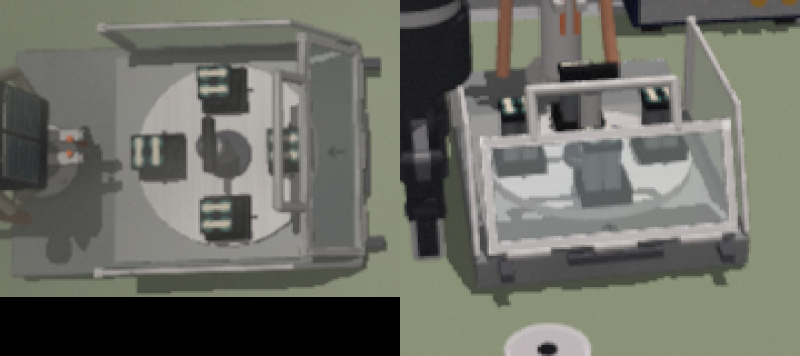

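The picture shows the guard shut (bar at crop (279,140), as at the start) and the pack upright in the front nest. I'll check the bar column against the first picture, then hand in.

```bash
python3 - <<'E'
from h import *
a,b=[cv2.cvtColor(cv2.imread(f"pics/top{i}.png"),6)[215:226,228:262].astype(np.float32) for i in(0,4)]
a,b=[cv2.imread(f"pics/top{i}.png",0).astype(np.float32) for i in(0,4)]
s=[cv2.phaseCorrelate(a[r],b[r],cv2.createHanningWindow((a[r].shape[1],a[r].shape[0]),5)) for r in (np.s_[176:206,240:284],np.s_[276:300,240:284],np.s_[192:208,226:262])]
print(s)
ok=all(abs(x[0][0])<1 for x in s)
if ok: print(bot.close_job())
E
```

```text
[((0.5357610138605367, 0.20935652228645552), 0.956927105585734), ((0.58195350804721, 0.03674913751030395), 0.9725205547279782), ((0.19854702062567497, -0.28661999251698944), 0.8118772548105981)]
the job is handed in; nothing more can be done
None
```

The job is handed in at about 41 s of the 72 s allowed. The four-cell pack is seated in the once-empty nest at the loading place and the guard is shut. The final pictures show both, but the judge's verdict wasn't returned.

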